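# Gather loose plugs in a tote's pouring corner and hold it over the jar

## Robot

A 6-joint arm with a two-finger parallel gripper is mounted at the origin on the work surface. World frame = base frame: x ahead of the robot, y to its left, z up, the work surface at z = 0. Lengths are in mm, angles in rad, forces in N, time in s.
With the tool pointing down it reaches from about 325 to 775 mm from the base axis. Payload 5.5 kg.
Tool frame: the origin (TCP) lies midway between the tips of the shut fingers; the grasp point (between the pads) lies 19 mm behind it (robot.grip_point_offset is the distance from the TCP to the grasp point, in mm); z points along the fingers, y is the line along which they close (so a half turn about z gives the same grasp; the last joint's range is limited). The gripper opens to 88 mm and grips with 3 to 60 N. Pads are 20 mm wide; open, the fingers measure 115 mm over their backs; the gripper's body (75 mm by 178 mm) begins 61 mm behind the grasp point.
Start: joints at [-1.344, 0.091, 1.231, -0, 1.82, -0.057], TCP at [168.003, -576.013, 222.631] pointing down, gripper open.
Joint ranges: [-2.87, 2.87], [-0.86, 2.18], [0.17, 2.46], [-1.51, 4.65], [0.06, 2.69], [-2.65, 2.65]. Speed limits (rad/s): [2.57, 2.57, 3.01, 3.14, 3.14, 3.14].

## Interface

Orientations are given as a unit quaternion [x, y, z, w].
In Python, from plant import robot gives the robot as it stands. The module is installed in compiled form; this text tells all that it offers.
- The arm moves only by the tool move_arm, never from a script. Its argument "moves" is a list of rows, each an object of numbers: "x", "y", "z": the shift along the tool's x, y, z in m; "rx", "ry", "rz": the turn, a rotation vector about the tool's x, y, z in degrees; "fingers": the finger opening in m, from 0 to 0.0878. In form: [{"x": .., "y": .., "z": .., "rx": .., "ry": .., "rz": .., "fingers": ..}, ...]. A call has 1 to 5 rows; each row is the pose to reach, as a shift and turn from the pose commanded when the call began, along the tool's axes at that moment; what a row does not reach only later rows make up. A row lasts 1/8 s, in which the tool goes at most 62.5 mm and 10.7 degrees, less where a joint would pass 70% of its speed; a pose out of reach is approached as far as the arm can. A call with a gripper value outside its range is refused whole. The fingers move at their own pace and stop on an object; "grip_force" is the grip in N (left out, the last holds). Time passes only in rows, so rows that repeat a pose let the fingers close. It gives the time, the measured TCP pose, the force, the opening and the grip force at its end, in the units of the state.
- robot.state(): the state, without advancing time (a new reading comes with each control period).
- robot.capture(name): name is "side" or "top" or "wrist"; returns a dict with "pixels" (384x512x3 uint8, red, green, blue), "fx", "fy", "cx", "cy" (pixels), "dist_coeffs" ([k1, k2, p1, p2, k3] as OpenCV has them; the pictures are not rectified), "world_to_cam" (4x4, takes a point from world to camera coordinates). Camera axes: x right, y down, z forward; pixel columns grow to the right and rows downward; lengths in mm; the calibration is good to about 2 mm. A picture is of the moment at which its call begins. There is no depth.
- robot.sign_off(): hands the job in; it is judged then, once.
The state is a dict: "t": time; "joint_positions": joint angles; "qd": joint speeds; "joint_efforts": joint torques, N m; "tool_pos": TCP position; "eef_rot": TCP orientation; "contact_force": force on the tool from outside, world axes, zero at the start; "ft_torque": the same for the moment, N m; "width": finger opening in mm; "grasp_force": force on a finger pad.
Only numpy, scipy, OpenCV 4.12 (cv2) and the standard library are available. Lean on these libraries where they do the work, as an engineer would, in place of code of your own. Each camera call takes 0.05 s, during which the arm holds its last target. There are 200 camera calls.

## Task

Pick up the small grey tote by its bar handle, carry it to the open steel jar and tilt it down towards its cut-off pouring corner so that all three loose plugs slide together into that corner. Finish while still holding the tote there in the air, tilted and still, with the lip of that corner close above the jar's mouth but not touching the jar, every plug still in the tote, ready to pour. Do not disturb the jar or the other things on the bench.

Things in the scene. Friction and masses are not known exactly. Their poses are not given: they have to be found in the camera images.
- tote: grey open tote 160 (x) x 120 (y) x 45 mm high, walls and floor 4 mm, about 0.26 kg, loose, level at start. Origin: centre of underside; x along the handle, z up. The +x +y corner is cut off at 45 deg (36 mm off each side) with a small outward lip; the others are square. Bar handle 12 mm wide (y), 14 high, 156 long (x) above the middle, open below, an upright at each end
- tote_handle (a point): middle of the tote's bar handle, 95 mm above the tote's underside; pinch here from above across the tote's y
- tote_corner (a point): on the tote's inner floor at the middle of the cut-off corner's wall: (59, 39, 4) mm in the tote's frame
- tote_lip (a point): outer tip of the pouring lip on top of the cut-off corner: (69, 49, 50) mm in the tote's frame
- plug0: white PTFE plug, a disc 22 mm across and 14 mm high, 14 g, one of three alike lying loose in the tote on their flat faces. Origin: centre of the lower face. Slick: they begin to slide at a tilt of 10 to 15 degrees, but may stop along a wall below about 25; tilted 30 to 35 degrees straight towards the cut-off corner all of them reach it within a second or two and stay below the 45 mm walls
- plug1: white PTFE plug, a disc 22 mm across and 14 mm high, 14 g, one of three alike lying loose in the tote on their flat faces. Origin: centre of the lower face. Slick: they begin to slide at a tilt of 10 to 15 degrees, but may stop along a wall below about 25; tilted 30 to 35 degrees straight towards the cut-off corner all of them reach it within a second or two and stay below the 45 mm walls
- plug2: white PTFE plug, a disc 22 mm across and 14 mm high, 14 g, one of three alike lying loose in the tote on their flat faces. Origin: centre of the lower face. Slick: they begin to slide at a tilt of 10 to 15 degrees, but may stop along a wall below about 25; tilted 30 to 35 degrees straight towards the cut-off corner all of them reach it within a second or two and stay below the 45 mm walls
- jar: open straight stainless steel jar, 96 mm across the rim, 75 mm high, 3 mm wall, loose on the bench, 0.4 kg. Origin: centre of the underside, z up. The wider of the two open vessels
- jar_rim (a point): centre of the jar's mouth, 75 mm above the bench
- tube: bystander: capped sample tube lying on the bench about midway between tote and jar, 17 mm thick, 120 mm long, origin in its middle
- beaker: bystander: small glass beaker, 60 mm across, 70 mm high, far side of the bench; origin at its underside
- sample_jar: bystander: capped amber jar, 56 mm across, 65 mm high, far side; origin at its underside
- wash_bottle: bystander: capped clear bottle, 68 mm across, 170 mm high, at the right side; origin at its underside
Not all that is in view belongs to the job. Leave any blue or orange look-alike of the tote alone.

How it is judged (in metres and radians):
On the way:
1. the tote is lifted clear of the bench with all plugs in it (height (world z) of each of tote_corner, tote above 0.03 m and contact force between the fingers and tote above 1 N and z of plug0 in the frame of tote between -0.004 and 0.05 m and z of plug1 in the frame of tote between -0.004 and 0.05 m and z of plug2 in the frame of tote between -0.004 and 0.05 m), for 0.2 s.
At the end, for the whole second after the job is handed in: Fingers hold the tote (>1 N), still (<0.03 m/s, <0.15 rad/s), tilted 0.24-0.9 rad; all plugs in it within 55 mm of tote_corner; tote_lip within 42 mm (level) of the axis of the upright jar; tote_corner 4-110 mm above its rim; no touch with the jar (distance between each of plug0, plug1, plug2 and tote_corner below 0.055 m and z of plug0 in the frame of tote between -0.004 and 0.05 m and z of plug1 in the frame of tote between -0.004 and 0.05 m and z of plug2 in the frame of tote between -0.004 and 0.05 m and angle between tote's own z axis and vertical between 0.24 and 0.9 rad and horizontal distance between tote_lip and jar_rim below 0.042 m and z of tote_corner in the frame of jar_rim between 0.004 and 0.11 m and contact force between the fingers and tote above 1 N and contact force between tote and jar below 0.3 N and linear speed of tote below 0.03 m/s and angular speed of tote below 0.15 rad/s and angle between jar's own z axis and vertical below 0.1 rad); the arm keeps its last pose, push and grip.
It fails at once if the jar is moved by more than 30 mm (distance of jar from where it was at the start of the episode above 0.03 m).
It fails at once if the tube is moved by more than 40 mm (distance of tube from where it was at the start of the episode above 0.04 m).
It fails at once if the beaker is moved by more than 40 mm (distance of beaker from where it was at the start of the episode above 0.04 m).
It fails at once if the sample_jar is moved by more than 40 mm (distance of sample_jar from where it was at the start of the episode above 0.04 m).
It fails at once if the wash_bottle is moved by more than 40 mm (distance of wash_bottle from where it was at the start of the episode above 0.04 m).
It also fails if it takes over 51 s, if anything falls off the work surface, if the arm or the gripper's body presses on something with over 40 N, if the wrist force passes 120 N, or if a joint passes its speed limit or range.

## Working session

There is one attempt and no reset: what is moved stays moved. The work goes in short steps, Python scripts to look and compute and a tool call to move; the robot and the scene stay as the last step left them, time stands still between calls to the robot, and variables do not carry over. Pictures are saved under pics/ and viewed, at most 10 in all, crops included, and the job is handed in when it is done.

Besides the shell and the picture viewer there is one more tool, called after "Call:" by a JSON object that holds its "op" and its "data". move_arm: Moves the arm, as the interface text tells. Its arguments: {"type":"object","properties":{"moves":{"type":"array","items":{"type":"object","properties":{"x":{"type":"number"},"y":{"type":"number"},"z":{"type":"number"},"rx":{"type":"number"},"ry":{"type":"number"},"rz":{"type":"number"},"fingers":{"type":"number"}}}},"grip_force":{"type":"number"}},"required":["moves"]}

```bash
mkdir -p pics
cat > h.py <<'E'
import numpy as np, cv2, pickle
from plant import robot
def cap(n):
    c=robot.capture(n); cv2.imwrite(f'pics/{n}_{int(robot.state()["t"]*100)}.png',c['pixels'][:,:,::-1]); return c
def ray(c,uv):
    K=np.array([[c['fx'],0,c['cx']],[0,c['fy'],c['cy']],[0,0,1]]);
    p=cv2.undistortPoints(np.array(uv,float).reshape(-1,1,2),K,np.array(c['dist_coeffs'],float)).reshape(-1,2)
    T=np.array(c['world_to_cam']);R=T[:3,:3];o=-R.T@T[:3,3]
    return o,np.c_[p,np.ones(len(p))]@R
def plane(c,uv,z):
    o,d=ray(c,uv); return o+d*((z-o[2])/d[:,2])[:,None]
def proj(c,P):
    K=np.array([[c['fx'],0,c['cx']],[0,c['fy'],c['cy']],[0,0,1]]);T=np.array(c['world_to_cam'])
    return cv2.projectPoints(np.array(P,float).reshape(-1,1,3),cv2.Rodrigues(T[:3,:3])[0],T[:3,3],K,np.array(c['dist_coeffs'],float))[0].reshape(-1,2)
E
python3 - <<'E'
from h import *
a=cap('top');b=cap('side')
pickle.dump((a,b),open('c.pkl','wb'))
cv2.imwrite('pics/top0.png',a['pixels'][:,:,::-1]);cv2.imwrite('pics/side0.png',b['pixels'][:,:,::-1])
for c in(a,b):
  T=c['world_to_cam'];print(-T[:3,:3].T@T[:3,3],T[2,:3])
print(robot.state())
E
```

```text
[ 455.43392775 -109.48209669 1039.63453196] [ 0.08996834  0.00924836 -0.99590169]
[222.66204905 470.38713898 910.10135083] [ 0.31124637 -0.52980397 -0.78894452]
{'t': 0.1, 'joint_positions': array([-1.34372025e+00,  9.17956298e-02,  1.23176365e+00, -7.93233189e-06,
        1.81976651e+00, -5.67106212e-02]), 'qd': array([ 0.00207637, -0.00203879, -0.00479721,  0.00102973,  0.00344227,
        0.00016845]), 'joint_efforts': array([ 2.91403543e-03, -4.47856486e+01, -4.07569849e+01,  7.01408694e-02,
        2.84214760e-02, -1.24570565e-04]), 'tool_pos': array([ 167.92786473, -575.7555999 ,  221.61373472]), 'eef_rot': array([ 9.89949784e-01,  1.41416671e-01, -7.75584856e-05, -8.63102542e-04]), 'contact_force': array([-0.09599816, -0.7944222 , -0.04047419]), 'ft_torque': array([ 0.03712085, -0.02169582,  0.02644016]), 'grasp_force': 0.0, 'width': 87.86719587916605}
```

View pics/top0.png

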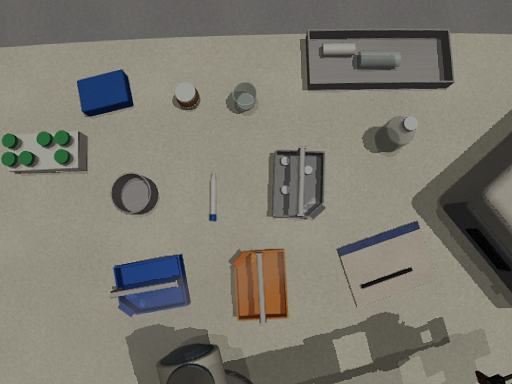

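View pics/side0.png

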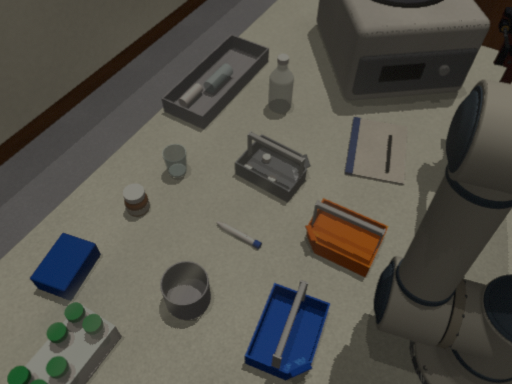

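The top view has three totes: grey at (298,184), blue at (150,285) and orange at (262,285). The grey one fits: it holds three white plugs at (285,160), (308,170) and (285,190), and its cut corner is at (318,210). There are two open vessels, a steel one at (134,193) and a glass one at (245,97). The wider steel one is the jar. I'll confirm with an enlarged crop.

Run:
```python
from h import *
a,b=pickle.load(open('c.pkl','rb'))
A=a['pixels'][140:225,260:340,::-1];A=cv2.resize(A,None,fx=7,fy=7,interpolation=cv2.INTER_CUBIC)[:590]
cv2.imwrite('pics/crop.png',A)
J=cv2.resize(a['pixels'][165:222,103:166,::-1],None,fx=6,fy=6,interpolation=cv2.INTER_CUBIC)
cv2.imwrite('pics/crop.png',np.hstack([A,np.vstack([J[:,:230],np.zeros((A.shape[0]-J.shape[0],230,3),np.uint8)])]) if 0 else A)
# jar: top
g=cv2.cvtColor(a['pixels'],cv2.COLOR_RGB2GRAY)
C=cv2.HoughCircles(cv2.GaussianBlur(g,(3,3),0)[160:228,100:170],cv2.HOUGH_GRADIENT,1,20,param1=100,param2=12,minRadius=18,maxRadius=28)
print(C)
for c in C[0][:3]: 
  uv=[c[0]+100,c[1]+160]; print(plane(a,[uv],75),plane(a,[[uv[0]+c[2],uv[1]]],75))
```

```text
[[[39.5  34.5  18.35]]]
[[536.87326226 164.82572761  75.        ]] [[535.86381053 121.75652679  75.        ]]
```

View pics/crop.png

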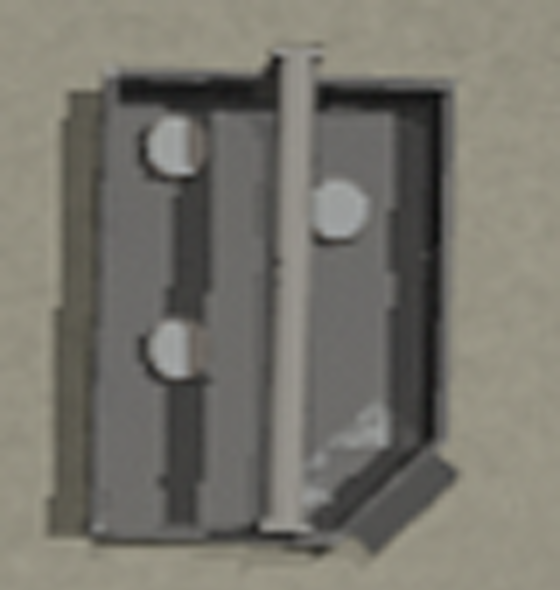

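The crop confirms the grey tote: three white plugs, and the cut corner with its lip at lower right, around crop (410,500). The handle bar's centreline runs from (297,52) to (283,526).

Run:
```python
from h import *
a,b=pickle.load(open('c.pkl','rb'))
f=lambda p:[(p[0]+.5)/7+260-.5,(p[1]+.5)/7+140-.5]
H=plane(a,[f((297,50)),f((283,528))],102);print('handle',H.round(1),'mid',H.mean(0),'len',np.linalg.norm(H[0]-H[1]))
d=H[1]-H[0];yaw=np.arctan2(d[1],d[0]);print('yaw tote x',np.degrees(yaw))
R=plane(a,[f((108,70)),f((453,83)),f((94,537))],45);print('rim',R.round(1))
# model predictions
c,s=np.cos(yaw),np.sin(yaw);Rz=np.array([[c,-s,0],[s,c,0],[0,0,1]])
# predicted origin from rim corners TL=(-80,-60), TR=(-80,60), BL=(80,-60)
for q,l in zip(R,[(-80,-60,45),(-80,60,45),(80,-60,45)]): print('origin',(q-Rz@np.array(l)).round(1))
t=np.array([H.mean(0)[0],H.mean(0)[1],0])
print('side proj handle ends',proj(b,[t+Rz@np.array([x,0,102]) for x in(-78,78)]).round(1), 'rim',proj(b,[t+Rz@np.array(l) for l in[(-80,-60,45),(-80,60,45),(80,-60,45)]]).round(1))
# jar rim outer ellipse, predicted overlay on both views
th=np.linspace(0,2*np.pi,60)
ims=[]
for c,cr in((a,(150,240,90,180)),(b,(250,330,140,230)),(b,(120,205,225,315))):
  im=cv2.resize(c['pixels'][cr[0]:cr[1],cr[2]:cr[3],::-1],None,fx=4,fy=4,interpolation=cv2.INTER_CUBIC)
  def dr(P,col):
    p=(proj(c,P)-[cr[2],cr[0]]+.5)*4; cv2.polylines(im,[p.astype(int)],False,col,1)
  for x,y,col in((533,165,(0,0,255)),):
    dr(np.c_[x+48*np.cos(th),y+48*np.sin(th),75+0*th],col)
    dr(np.c_[x+48*np.cos(th),y+48*np.sin(th),0*th],(0,255,0))
  dr([t+Rz@np.array([x,0,102]) for x in(-78,78)],(0,0,255))
  dr([t+Rz@np.array([x,y,45]) for x,y in((80,24),(80,-60),(-80,-60),(-80,60),(44,60))],(0,255,0))
  o=np.zeros((360,360,3),np.uint8);o[:im.shape[0],:im.shape[1]]=im[:360,:360];ims.append(o)
o=np.vstack([np.hstack(ims[:2]),np.hstack([ims[2],ims[2]*0])]);cv2.imwrite('pics/ov.png',cv2.resize(o,(600,600)))
```

```text
handle [[ 633.8 -211.1  102. ]
 [ 480.4 -201.5  102. ]] mid [ 557.10178892 -206.28523909  102.        ] len 153.67741012868612
yaw tote x 176.40716952266592
rim [[ 639.2 -152.6   45. ]
 [ 632.  -270.2   45. ]
 [ 480.5 -143.4   45. ]]
origin [ 555.6 -207.4    0. ]
origin [ 555.9 -205.3    0. ]
origin [ 556.5 -208.3    0. ]
side proj handle ends [[249.4 131.8]
 [303.9 159.2]] rim [[234.9 161.6]
 [261.8 133.4]
 [289.4 191. ]]
```

View pics/ov.png

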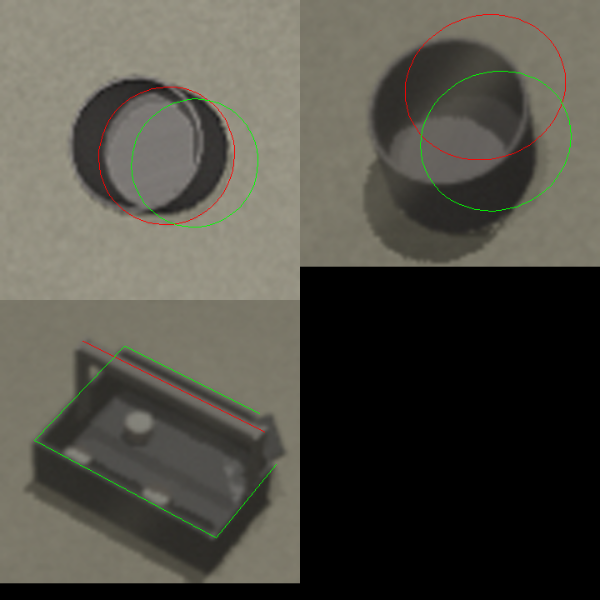

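The tote overlay fits both views. My jar guess is off: in the top panel the rim is centred at about (140,145), and in the side panel at about (449,111). I'll refine it by triangulating those two centres and plan the motion.

```bash
cat > plan.py <<'E'
from h import *
from scipy.spatial.transform import Rotation as Ro
yaw=np.radians(176.4)
E
python3 - <<'E'
from plan import *
a,b=pickle.load(open('c.pkl','rb'))
th=np.linspace(0,2*np.pi,60)
# ov panel -> px : /(4*600/720)
s=4*600/720
ua=np.array([140,145])/s+[90,150]-.5; ub=np.array([449-300,111])/s+[140,250]-.5
print(plane(a,[ua],75),plane(b,[ub],75))
P=(plane(a,[ua],75)+plane(b,[ub],75))[0]/2;x,y=P[:2]
for c in(a,b):
  r=proj(c,np.c_[x+48*np.cos(th),y+48*np.sin(th),75+0*th]);print(r.min(0),r.max(0))
print('obs top',np.array([[72,77],[0,213]])/s+[90,150]-.5,'obs side',np.array([[72,39],[227,183]])/s+[140,250]-.5)
# others
for n,uv,z in(('tube',[[213,175],[213,219]],9),('beaker',[[244,92]],70),('sj',[[185,90]],65),('wb',[[410,123]],170),('bluetote',[[112,290],[178,285]],102),('green rack',[[82,170]],40)): print(n,plane(a,uv,z).round(0).tolist())
E
```

```text
[[540.8046574  183.71837821  75.        ]] [[541.60333436 190.18068199  75.        ]]
[109.96102861 172.33692252] [150.49876161 213.55614092]
[160.92224236 260.10820581] [209.57850737 304.59725039]
obs top [[111.1 172.6]
 [ 89.5 213.4]] obs side [[161.1 261.2]
 [207.6 304.4]]
tube [[586.0, 0.0, 9.0], [478.0, 2.0, 9.0]]
beaker [[775.0, -82.0, 70.0]]
sj [[786.0, 59.0, 65.0]]
wb [[667.0, -436.0, 170.0]]
bluetote [[323.0, 221.0, 102.0], [332.0, 72.0, 102.0]]
green rack [[603.0, 318.0, 40.0]]
```

Run:
```python
from plan import *
jar=np.array([541,186,75.])
R0=Ro.from_quat(robot.state()['eef_rot'])
for dy in(-30,0,30,60):
 for tilt in(0,33):
  ty=yaw+np.radians(dy); u=ty+np.pi/4
  Rt=Ro.from_rotvec(np.radians(tilt)*np.array([-np.sin(u),np.cos(u),0]))*Ro.from_euler('z',ty)
  corner=np.array([jar[0],jar[1],75+38.])
  lip=Rt.apply([69,49,50]);o=np.r_[(jar-lip)[:2],0];o[2]=113-Rt.apply([59,39,4])[2]
  h=o+Rt.apply([0,0,95])
  for flip in(0,180):
   # tool: z=-tote z, y=tote y*-+ ; unflipped tool x = -tote x
   Rtool=Rt*Ro.from_matrix(np.array([[-1,0,0],[0,1,0],[0,0,-1]]).T)*Ro.from_euler('z',flip,degrees=True)
   zt=Rtool.apply([0,0,1]);tcp=h+19*zt;w=tcp-260*zt;j1=np.arctan2(w[1],w[0])
   out=[]
   for al in(1.2,1.6):
    M=(Ro.from_euler('y',al).inv()*Ro.from_euler('z',j1).inv()*Rtool).as_euler('ZYZ')
    q=M-[0,0,np.pi/2]; q[2]=(q[2]+np.pi)%(2*np.pi)-np.pi; out.append(q.round(2))
   print(dy,tilt,flip,'tcp',tcp.round(0),'j1',j1.round(2),out)
```

```text
-30 0 0 tcp [626. 189. 185.] j1 0.29 [array([0.  , 1.94, 2.45]), array([0.  , 1.54, 2.45])]
-30 0 180 tcp [626. 189. 185.] j1 0.29 [array([-0.  ,  1.94, -0.69]), array([ 0.  ,  1.54, -0.69])]
-30 33 0 tcp [599. 183. 211.] j1 0.33 [array([-0.07,  1.37,  2.48]), array([-0.08,  0.97,  2.51])]
-30 33 180 tcp [599. 183. 211.] j1 0.33 [array([-0.07,  1.37, -0.67]), array([-0.08,  0.97, -0.63])]
0 0 0 tcp [613. 231. 185.] j1 0.36 [array([0.  , 1.94, 1.99]), array([0.  , 1.54, 1.99])]
0 0 180 tcp [613. 231. 185.] j1 0.36 [array([-0.  ,  1.94, -1.15]), array([-0.  ,  1.54, -1.15])]
0 33 0 tcp [592. 212. 211.] j1 0.24 [array([0.26, 1.42, 1.9 ]), array([0.3 , 1.04, 1.79])]
0 33 180 tcp [592. 212. 211.] j1 0.24 [array([ 0.26,  1.42, -1.24]), array([ 0.3 ,  1.04, -1.35])]
30 0 0 tcp [581. 261. 185.] j1 0.42 [array([0.  , 1.94, 1.53]), array([0.  , 1.54, 1.53])]
30 0 180 tcp [581. 261. 185.] j1 0.42 [array([-0.  ,  1.94, -1.61]), array([-0.  ,  1.54, -1.61])]
30 33 0 tcp [572. 234. 211.] j1 0.19 [array([0.5 , 1.63, 1.41]), array([0.52, 1.28, 1.21])]
30 33 180 tcp [572. 234. 211.] j1 0.19 [array([ 0.5 ,  1.63, -1.74]), array([ 0.52,  1.28, -1.93])]
60 0 0 tcp [538. 271. 185.] j1 0.47 [array([0.  , 1.94, 1.05]), array([0.  , 1.54, 1.05])]
60 0 180 tcp [538. 271. 185.] j1 0.47 [array([ 0.  ,  1.94, -2.09]), array([ 0.  ,  1.54, -2.09])]
60 33 0 tcp [544. 244. 211.] j1 0.18 [array([0.61, 1.89, 0.98]), array([0.58, 1.56, 0.75])]
60 33 180 tcp [544. 244. 211.] j1 0.18 [array([ 0.61,  1.89, -2.16]), array([ 0.58,  1.56, -2.39])]
```

Call:
{"op": "move_arm", "data": {"moves": [{"x": 0.052,"y": -0.027,"rz": 4},{"x": 0.104,"y": -0.054,"rz": 8},{"x": 0.156,"y": -0.081,"rz": 12},{"x": 0.208,"y": -0.108,"rz": 16},{"x": 0.26,"y": -0.135,"rz": 19.9}]}}

```text
invalid input at $.moves[0]: expected keys x, y, z, rx, ry, rz, fingers
```

Call:
{"op": "move_arm", "data": {"moves": [{"x": 0.052,"y": -0.027,"z": 0,"rx": 0,"ry": 0,"rz": 4,"fingers": 0.0878},{"x": 0.104,"y": -0.054,"z": 0,"rx": 0,"ry": 0,"rz": 8,"fingers": 0.0878},{"x": 0.156,"y": -0.081,"z": 0,"rx": 0,"ry": 0,"rz": 12,"fingers": 0.0878},{"x": 0.208,"y": -0.108,"z": 0,"rx": 0,"ry": 0,"rz": 16,"fingers": 0.0878},{"x": 0.26,"y": -0.135,"z": 0,"rx": 0,"ry": 0,"rz": 19.9,"fingers": 0.0878}]}}

```text
t: 0.72
tool_pos: [380.8, -372.0, 222.2]
eef_rot: [0.999, -0.033, -0.0, -0.0]
contact_force: [0.9, -0.5, 0.9]
width: 88.3
grasp_force: 0.0
```

Call:
{"op": "move_arm", "data": {"moves": [{"x": 0.041,"y": -0.044,"z": 0.01,"rx": 0,"ry": 0,"rz": 0,"fingers": 0.0878},{"x": 0.082,"y": -0.088,"z": 0.02,"rx": 0,"ry": 0,"rz": 0,"fingers": 0.0878},{"x": 0.123,"y": -0.132,"z": 0.03,"rx": 0,"ry": 0,"rz": 0,"fingers": 0.0878},{"x": 0.165,"y": -0.176,"z": 0.03,"rx": 0,"ry": 0,"rz": 0,"fingers": 0.0878},{"x": 0.165,"y": -0.176,"z": 0.03,"rx": 0,"ry": 0,"rz": 0,"fingers": 0.0878}]}}

```text
t: 1.35
tool_pos: [557.5, -204.9, 191.0]
eef_rot: [1.0, -0.029, -0.001, -0.001]
contact_force: [-1.1, -0.6, -0.6]
width: 87.4
grasp_force: 0.0
```

Run:
```python
from h import *
w=cap('wrist'); s=robot.state(); print(s['t'],s['tool_pos'],s['joint_positions'])
im=cv2.resize(w['pixels'],None,fx=1.5,fy=1.5)[:,:,::-1].copy()
p=np.radians(176.4);d=np.array([np.cos(p),np.sin(p),0])
pr=proj(w,[np.array([556,-207,102])+x*d for x in(-78,78)]);print(pr)
cv2.polylines(im,[(pr*1.5).astype(int)],False,(0,0,255),1)
cv2.imwrite('pics/w.png',im)
```

```text
1.4 [ 556.25745547 -206.84192016  191.46987582] [-4.13189701e-01  7.11922096e-02  1.30671834e+00 -2.32129838e-04
  1.76574949e+00  1.21760044e+00]
[[259.98597921 107.40846382]
 [258.59175768 274.10337368]]
```

View pics/w.png

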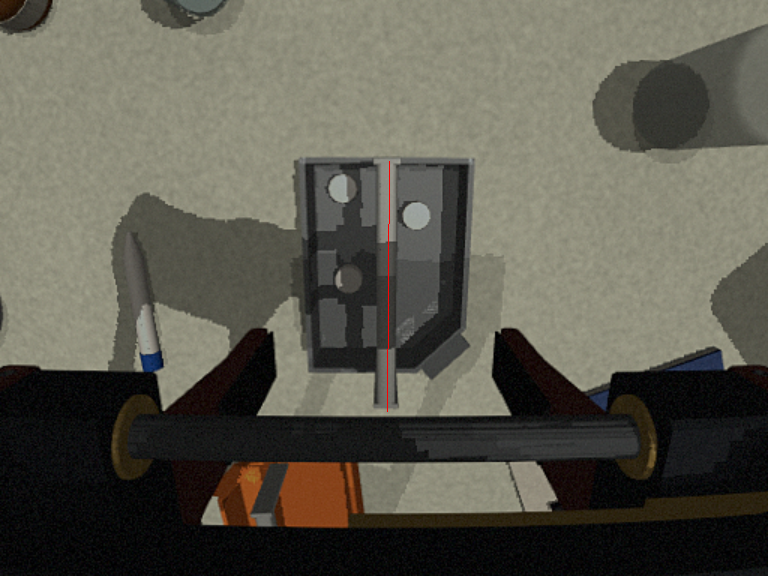

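The handle in the wrist view runs from (387,160) to (386,408), right on the predicted red line. The grasp is aligned, so I'll descend and pinch.

Call:
{"op": "move_arm", "data": {"moves": [{"x": 0,"y": 0,"z": 0.035,"rx": 0,"ry": 0,"rz": 0,"fingers": 0.0878},{"x": 0,"y": 0,"z": 0.07,"rx": 0,"ry": 0,"rz": 0,"fingers": 0.0878},{"x": 0,"y": 0,"z": 0.1,"rx": 0,"ry": 0,"rz": 0,"fingers": 0.0878},{"x": 0,"y": 0,"z": 0.115,"rx": 0,"ry": 0,"rz": 0,"fingers": 0.05},{"x": 0,"y": 0,"z": 0.115,"rx": 0,"ry": 0,"rz": 0,"fingers": 0.03}]}}

```text
t: 2.02
tool_pos: [554.6, -209.1, 76.8]
eef_rot: [0.999, -0.032, -0.001, -0.0]
contact_force: [-0.4, -0.4, 0.6]
width: 71.2
grasp_force: 0.0
```

Call:
{"op": "move_arm", "data": {"moves": [{"x": 0,"y": 0,"z": 0,"rx": 0,"ry": 0,"rz": 0,"fingers": 0.02},{"x": 0,"y": 0,"z": 0,"rx": 0,"ry": 0,"rz": 0,"fingers": 0.012},{"x": 0,"y": 0,"z": 0,"rx": 0,"ry": 0,"rz": 0,"fingers": 0.0},{"x": 0,"y": 0,"z": 0,"rx": 0,"ry": 0,"rz": 0,"fingers": 0.0},{"x": 0,"y": 0,"z": 0,"rx": 0,"ry": 0,"rz": 0,"fingers": 0.0}], "grip_force": 45}}

```text
t: 2.65
tool_pos: [555.7, -208.4, 77.7]
eef_rot: [0.999, -0.032, 0.0, 0.0]
contact_force: [-0.2, -0.1, 0.5]
width: 21.2
grasp_force: 0.0
```

Call:
{"op": "move_arm", "data": {"moves": [{"x": 0,"y": 0,"z": 0,"rx": 0,"ry": 0,"rz": 0,"fingers": 0.0},{"x": 0,"y": 0,"z": 0,"rx": 0,"ry": 0,"rz": 0,"fingers": 0.0},{"x": 0,"y": 0,"z": 0,"rx": 0,"ry": 0,"rz": 0,"fingers": 0.0},{"x": 0,"y": 0,"z": 0,"rx": 0,"ry": 0,"rz": 0,"fingers": 0.0}]}}

```text
t: 3.15
tool_pos: [555.7, -208.3, 77.6]
eef_rot: [0.999, -0.032, 0.0, -0.0]
contact_force: [0.1, 2.2, 0.0]
width: 11.5
grasp_force: 45.0
```

Call:
{"op": "move_arm", "data": {"moves": [{"x": 0,"y": 0,"z": -0.005,"rx": 0,"ry": 0,"rz": 0,"fingers": 0.0},{"x": 0,"y": 0,"z": -0.015,"rx": 0,"ry": 0,"rz": 0,"fingers": 0.0},{"x": 0,"y": 0,"z": -0.03,"rx": 0,"ry": 0,"rz": 0,"fingers": 0.0},{"x": 0,"y": 0,"z": -0.045,"rx": 0,"ry": 0,"rz": 0,"fingers": 0.0},{"x": 0,"y": 0,"z": -0.06,"rx": 0,"ry": 0,"rz": 0,"fingers": 0.0}]}}

```text
t: 3.78
tool_pos: [555.9, -208.6, 139.3]
eef_rot: [0.999, -0.032, 0.001, 0.0]
contact_force: [0.0, -0.2, -2.6]
width: 11.6
grasp_force: 45.0
```

Call:
{"op": "move_arm", "data": {"moves": [{"x": 0,"y": -0.005,"z": -0.02,"rx": 0,"ry": 0,"rz": 0,"fingers": 0.0},{"x": 0,"y": -0.015,"z": -0.045,"rx": 0,"ry": 0,"rz": 0,"fingers": 0.0},{"x": 0,"y": -0.035,"z": -0.07,"rx": 0,"ry": 0,"rz": 0,"fingers": 0.0},{"x": 0,"y": -0.065,"z": -0.1,"rx": 0,"ry": 0,"rz": 0,"fingers": 0.0},{"x": 0.002,"y": -0.1,"z": -0.125,"rx": 0,"ry": 0,"rz": 0,"fingers": 0.0}]}}

```text
t: 4.4
tool_pos: [563.9, -107.9, 265.2]
eef_rot: [0.999, -0.032, 0.001, 0.0]
contact_force: [0.1, 0.1, -3.1]
width: 11.7
grasp_force: 45.0
```

Call:
{"op": "move_arm", "data": {"moves": [{"x": 0.001,"y": -0.038,"z": -0.01,"rx": 0,"ry": 0,"rz": 0,"fingers": 0.0},{"x": 0.002,"y": -0.076,"z": -0.015,"rx": 0,"ry": 0,"rz": 0,"fingers": 0.0},{"x": 0.003,"y": -0.114,"z": -0.015,"rx": 0,"ry": 0,"rz": 0,"fingers": 0.0},{"x": 0.004,"y": -0.152,"z": -0.015,"rx": 0,"ry": 0,"rz": 0,"fingers": 0.0},{"x": 0.005,"y": -0.19,"z": -0.015,"rx": 0,"ry": 0,"rz": 0,"fingers": 0.0}]}}

```text
t: 5.03
tool_pos: [580.8, 82.1, 278.9]
eef_rot: [0.999, -0.032, 0.001, -0.0]
contact_force: [-0.3, -0.6, -2.1]
width: 11.5
grasp_force: 45.0
```

Call:
{"op": "move_arm", "data": {"moves": [{"x": 0,"y": -0.038,"z": 0,"rx": 0,"ry": 0,"rz": 0,"fingers": 0.0},{"x": 0.001,"y": -0.072,"z": 0,"rx": 0,"ry": 0,"rz": 0,"fingers": 0.0},{"x": 0.002,"y": -0.1,"z": 0,"rx": 0,"ry": 0,"rz": 0,"fingers": 0.0},{"x": 0.002,"y": -0.12,"z": 0,"rx": 0,"ry": 0,"rz": 0,"fingers": 0.0},{"x": 0.002,"y": -0.132,"z": 0,"rx": 0,"ry": 0,"rz": 0,"fingers": 0.0}]}}

```text
t: 5.65
tool_pos: [591.3, 213.1, 278.1]
eef_rot: [1.0, -0.031, 0.0, 0.0]
contact_force: [-0.4, 0.0, -2.9]
width: 11.5
grasp_force: 45.0
```

Call:
{"op": "move_arm", "data": {"moves": [{"x": 0,"y": 0,"z": 0,"rx": 2,"ry": 2,"rz": 0,"fingers": 0.0},{"x": 0,"y": 0,"z": 0,"rx": 4,"ry": 4,"rz": 0,"fingers": 0.0},{"x": 0,"y": 0,"z": 0,"rx": 6.5,"ry": 6.5,"rz": 0,"fingers": 0.0},{"x": 0,"y": 0,"z": 0,"rx": 9,"ry": 9,"rz": 0,"fingers": 0.0},{"x": 0,"y": 0,"z": 0,"rx": 12,"ry": 12,"rz": 0,"fingers": 0.0}]}}

```text
t: 6.28
tool_pos: [591.4, 211.5, 278.0]
eef_rot: [0.988, -0.032, 0.108, -0.101]
contact_force: [-0.5, 0.4, -3.0]
width: 11.5
grasp_force: 45.0
```

Call:
{"op": "move_arm", "data": {"moves": [{"x": 0,"y": 0,"z": 0,"rx": 3,"ry": 3,"rz": 0,"fingers": 0.0},{"x": 0,"y": 0,"z": 0,"rx": 6,"ry": 6,"rz": 0,"fingers": 0.0},{"x": 0,"y": 0,"z": 0,"rx": 8.5,"ry": 8.5,"rz": 0,"fingers": 0.0},{"x": 0,"y": 0,"z": 0,"rx": 10.5,"ry": 10.5,"rz": 0,"fingers": 0.0},{"x": 0,"y": 0,"z": 0,"rx": 11.5,"ry": 11.5,"rz": 0,"fingers": 0.0}]}}

```text
t: 6.9
tool_pos: [591.0, 211.2, 277.5]
eef_rot: [0.958, -0.031, 0.209, -0.195]
contact_force: [-0.9, 0.0, -2.7]
width: 11.7
grasp_force: 45.0
```

Call:
{"op": "move_arm", "data": {"moves": [{"x": 0,"y": 0,"z": 0,"rx": 0,"ry": 0,"rz": 0,"fingers": 0.0},{"x": 0,"y": 0,"z": 0,"rx": 0,"ry": 0,"rz": 0,"fingers": 0.0},{"x": 0,"y": 0,"z": 0,"rx": 0,"ry": 0,"rz": 0,"fingers": 0.0},{"x": 0,"y": 0,"z": 0,"rx": 0,"ry": 0,"rz": 0,"fingers": 0.0},{"x": 0,"y": 0,"z": 0,"rx": 0,"ry": 0,"rz": 0,"fingers": 0.0}]}}

```text
t: 7.52
tool_pos: [591.5, 212.3, 277.6]
eef_rot: [0.958, -0.03, 0.208, -0.196]
contact_force: [0.3, 0.0, -3.6]
width: 11.8
grasp_force: 45.0
```

```bash
cat > look.py <<'E'
from plan import *
s=robot.state();R=Ro.from_quat(s['eef_rot']);z=R.apply([0,0,1])
Rt=R*Ro.from_matrix(np.diag([-1.,1,-1]));g=s['tool_pos']-19*z;o=g-Rt.apply([0,0,96])
L=lambda p:o+Rt.apply(p)
print('t',s['t'],'tcp',s['tool_pos'],'tilt',np.degrees(np.arccos(-z[2])),'lip',L([69,49,50]),'corner',L([59,39,4]),'tool axes',R.as_matrix().round(3).tolist())
ims=[]
th=np.linspace(0,2*np.pi,60)
for n in('top','side','wrist'):
  c=cap(n)
  im=c['pixels'][:,:,::-1].copy()
  ctr=proj(c,[L([59,39,4])])[0] if n!='wrist' else np.array([256,190]);x,y=np.clip(ctr.astype(int),[65,65],[446,318])
  k=4 if n!='wrist' else 1.4; h=65 if n!='wrist' else 185
  x=np.clip(x,h,512-h);y=np.clip(y,h,384-h)
  cr=cv2.resize(im[y-h:y+h,x-h:x+h],(400,400),interpolation=cv2.INTER_CUBIC);f=400/(2*h)
  def dr(P,col): cv2.polylines(cr,[((proj(c,P)-[x-h,y-h]+.5)*f).astype(int)],False,col,1)
  dr([L([q,w,45]) for q,w in((80,24),(80,-60),(-80,-60),(-80,60),(44,60),(80,24))],(0,255,0))
  if n!='wrist':dr(np.c_[541+48*np.cos(th),186+48*np.sin(th),75+0*th],(0,0,255))
  ims.append(cr)
cv2.imwrite('pics/look.png',cv2.resize(np.hstack(ims[:2]),(800,400)))
cv2.imwrite('pics/lookw.png',ims[2])
E
python3 look.py
```

```text
t 7.525 tcp [591.46522482 212.26777404 277.59846909] tilt 33.22409618403242 lip [540.83733945 186.52789105 209.29564597] corner [568.62797981 211.00711306 178.56377328] tool axes [[0.911, 0.023, 0.411], [-0.14, -0.922, 0.362], [0.387, -0.387, -0.837]]
```

View pics/look.png

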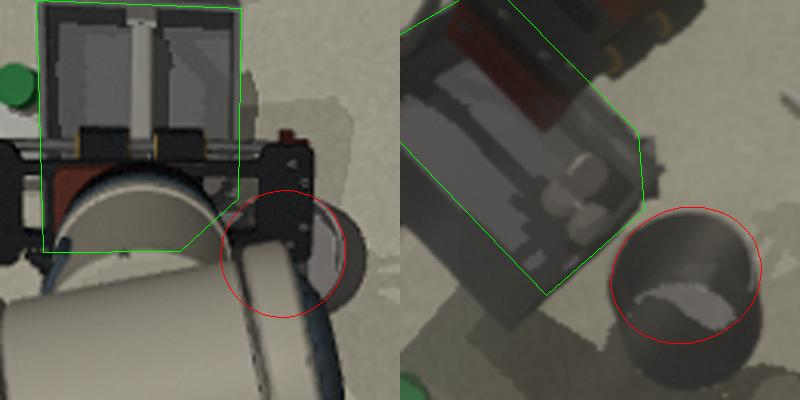

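The overlay matches the held tote, with the lip at (640,205) in the side panel. All three plugs are bunched in the cut corner at (560,195), (585,172) and (587,225). The jar rim matches the red circle. Now I'll lower straight down by 65 mm.

Call:
{"op": "move_arm", "data": {"moves": [{"x": -0.003,"y": 0.003,"z": 0.0065,"rx": 0,"ry": 0,"rz": 0,"fingers": 0.0},{"x": -0.009,"y": 0.009,"z": 0.0195,"rx": 0,"ry": 0,"rz": 0,"fingers": 0.0},{"x": -0.016,"y": 0.016,"z": 0.0345,"rx": 0,"ry": 0,"rz": 0,"fingers": 0.0},{"x": -0.022,"y": 0.022,"z": 0.0475,"rx": 0,"ry": 0,"rz": 0,"fingers": 0.0},{"x": -0.025,"y": 0.025,"z": 0.054,"rx": 0,"ry": 0,"rz": 0,"fingers": 0.0}]}}

```text
t: 8.3
tool_pos: [590.9, 212.0, 210.6]
eef_rot: [0.958, -0.031, 0.207, -0.195]
contact_force: [0.6, 0.1, -2.2]
width: 11.8
grasp_force: 45.0
```

Call:
{"op": "move_arm", "data": {"moves": [{"x": 0,"y": 0,"z": 0,"rx": 0,"ry": 0,"rz": 0,"fingers": 0.0},{"x": 0,"y": 0,"z": 0,"rx": 0,"ry": 0,"rz": 0,"fingers": 0.0},{"x": 0,"y": 0,"z": 0,"rx": 0,"ry": 0,"rz": 0,"fingers": 0.0},{"x": 0,"y": 0,"z": 0,"rx": 0,"ry": 0,"rz": 0,"fingers": 0.0},{"x": 0,"y": 0,"z": 0,"rx": 0,"ry": 0,"rz": 0,"fingers": 0.0}]}}

```text
t: 8.93
tool_pos: [591.5, 212.2, 213.4]
eef_rot: [0.958, -0.03, 0.209, -0.196]
contact_force: [-0.0, -0.6, -2.8]
width: 11.6
grasp_force: 45.0
```

```bash
python3 look.py; cp pics/look.png pics/look2.png
```

```text
t 8.925 tcp [591.49832801 212.15447728 213.37055953] tilt 33.25084887269592 lip [540.9009306  186.43218975 145.03852239] corner [568.71194267 210.90998244 114.32394487] tool axes [[0.911, 0.023, 0.412], [-0.14, -0.922, 0.362], [0.388, -0.388, -0.836]]
```

View pics/look2.png

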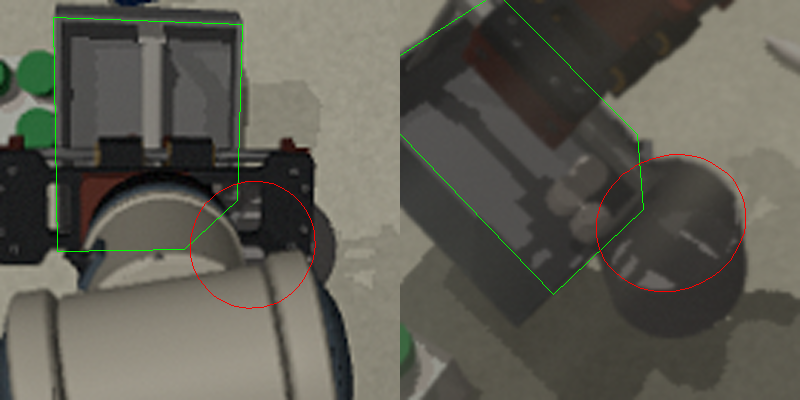

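The tote is held still above the jar, with the jar undisturbed and the plugs at about (562,198), (582,172) and (588,222) in the side panel. I'll check the plug distances from those pixels, then hand in.

Run:
```python
from plan import *
s=robot.state();R=Ro.from_quat(s['eef_rot']);z=R.apply([0,0,1])
Rt=R*Ro.from_matrix(np.diag([-1.,1,-1]));o=s['tool_pos']-19*z-Rt.apply([0,0,96])
c=robot.capture('side')
ctr=proj(c,[o+Rt.apply([59,39,4])])[0].astype(int);x,y=np.clip(ctr,65,[447,319])
uv=np.array([[162,198],[182,172],[188,222]])*130/400+[x-65,y-65]-.5
e,d=ray(c,uv);e=Rt.inv().apply(e-o);d=Rt.inv().apply(d)
P=e+d*((18-e[2])/d[:,2])[:,None]
print(P.round(0),np.linalg.norm(P-[59,39,18],axis=1).round(0))
s=robot.state();print(s['qd'].round(3),s['width'],s['grasp_force'],s['contact_force'].round(1))
```

```text
[[42. 10. 18.]
 [38. 34. 18.]
 [63. 11. 18.]] [34. 22. 28.]
[ 0.001  0.    -0.    -0.001  0.001 -0.   ] 11.545755352538816 44.99833703041077 [ 0.3 -0.1 -3.5]
```

All three plugs are within about 35 mm of the corner, against a limit of 55 mm, and the arm is still. Handing in.

```bash
python3 -c "
from plant import robot
print(robot.sign_off())"
```

```text
the job is handed in; nothing more can be done
None
```

I handed the job in with the grey tote held still over the jar at about 33° tilt: lip over the mouth, corner about 39 mm above the rim, all three plugs within about 35 mm of the corner, jar not touched; no verdict was returned.

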